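# Close the gel caster on its tray

### The job

Close the gel caster on its tray by pushing with the fingertips: swing the cam lever all the way round to its far stop so that the cam shows its low point to the sliding end wall, and only then push the sliding wall forward until it has carried the gel tray up against the fixed end wall and all three are tight together. Then swing the lever fully back to its first stop so that the cam locks the wall from behind. Do not pick up the tray or anything else, leave the other things on the bench where they are, and take the hand away at the end.

Things in the scene. Friction and masses are not known exactly. Their poses are not given: they have to be found in the camera images.
- caster: Gel caster, grey base with white end walls, firm on the bench, 270 x 130 mm. Its frame: x runs along the slide from the near, open end (-x) to the fixed end wall (+x), y left, z up; origin on the bench under the middle of the bed. Base plate x -145 to 125 mm, top (bed) at z 15. Guide rails along both sides, y +-57 to +-65, top at z 30 mm. A lug on the left reaches to y 142 and carries the cam.
- fixed_face (a point): Middle of the rubber face of the fixed end wall, at x 107, y 0, z 36 mm in the caster's frame, facing the tray. The wall is 15 mm thick and its top is 62 mm over the bench. It does not move.
- tray: Clear bluish gel tray, 100 mm long (x) by 104 mm wide (y), 25 mm high, about 0.12 kg, open at both x ends; loose on the caster's bed between the rails. Origin under the middle of its floor. At the start it lies 4 to 14 mm short of the fixed wall; pushed home against that wall its origin is at x 57 mm in the caster's frame.
- end_wall (a joint): Travel of the sliding end wall (the cam's follower) in m: 0 = drawn right back, growing towards the fixed wall (caster +x). At 0.075 it presses the seated tray against the fixed wall. White upright plate 106 mm wide, 13 mm thick with its rubber face, top 60 mm over the bench, on a foot that reaches 55 mm back from it (foot top 24 mm over the bench). Slides with about 2 N, stays where left.
- wall_back (a point): Middle of the upright back face of the sliding wall, 45 mm over the bench; the fingertips push here towards caster +x. In the caster's frame y = 0, x = -81 mm + travel (so -6 mm when home). Behind it, over the foot, is a free space 94 mm wide between two side cheeks 34 mm long, 44 mm high over the bench.
- ear (a point): Middle of the follower ear on the sliding wall's left cheek: 12 mm long in x, standing out over the rail to y 82 mm (caster's frame), 32 to 44 mm over the bench. With the cam at its high point the cam's nose stands in the path of this ear and stops the wall; at the low point the ear passes freely.
- cam_pivot (a point): On the cam's fixed upright pivot, 32 mm over the bench, at x -42, y 100 mm in the caster's frame. The cam plate lies 32 to 44 mm over the bench. Two steel pins, 37 mm from the pivot, 55 mm high, mark the lever's two stops.
- cam_lever (a joint): Angle of cam and lever in rad, growing clockwise from above; stops at 0 and 1.75. 0 = high point: nose (28 mm from pivot) points at the slide (caster -y), lever points 140 degrees from caster x towards y (back left). 1.75 = low point: nose out of the ear's path, lever at 40 degrees (forward left). Back at 0 with the wall home, the nose stands close behind the ear. Turns with about 2 N, stays where left.
- lever_post (a point): Centre of the top of the round upright finger post at the end of the cam lever: 72 mm from the pivot, 16 mm across, free from the lever bar (top 56 mm over the bench) up to its top 88 mm over the bench. The lever bar is 14 mm wide, 9 mm thick. The post's path is free all round; push it sideways along its arc.
- comb: White gel comb 118 x 29 x 6 mm lying flat on the bench at the right of the caster; leave it. Origin under its middle.
- level: Small round spirit level, 36 mm across, 13 mm high, on the bench left of the fixed wall; leave it. Origin under its middle.
- tube_rack: Clear rack of microtubes 130 x 62 x 48 mm on the bench right of the comb; leave it. Origin under its middle.
- stopper_bottle: Glass-stoppered bottle, 68 mm across, 120 mm high; leave it. Origin under its middle.
- tip_box: Grey box of pipette tips with clear lid, 122 x 82 x 73 mm; leave it. Origin under its middle.
- beaker: Glass beaker, 72 mm across, 85 mm high; leave it. Origin under its middle.
Things that resemble listed ones, but are neither listed nor needed, are in the scene too. Several things have the shape of the tray; the one meant has the colours described above.

How it is judged:
By the outcome, as a careful person would: the job done as asked, in the order asked, and still so for the second after the job is handed in, with the robot touching nothing.
It also fails if it takes over 61 s, if anything falls off the work surface, if the arm or the gripper's body presses on something with over 40 N, if the wrist force passes 120 N, or if a joint passes its speed limit or range.

### The arm

A 6-joint arm with a two-finger parallel gripper is mounted at the origin on the work surface. World frame = base frame: x ahead of the robot, y to its left, z up, the work surface at z = 0. Lengths are in m, angles in rad, forces in N, time in s.
With the tool pointing down it reaches from about 0.35 to 0.775 m from the base axis. Payload 7.3 kg.
Tool frame: the origin (TCP) lies at the very end of the fingers, on their centre line; the grasp point (between the pads) lies 19 mm behind it; z points along the fingers, x is the direction in which the jaws open and shut, and the axes are right-handed (so a half turn about z gives the same grasp; the last joint's range is limited). The gripper opens to 92 mm and grips with 3 to 60 N. Pads are 19 mm wide; open, the fingers measure 130 mm over their backs; the gripper's body (75 mm by 190 mm) begins 47 mm behind the grasp point.
Start: joints at [1.006, 0.342, 1.524, -0, 1.275, -0.146], TCP at [0.213, 0.48, 0.227] pointing down, gripper open.
Joint ranges: [-2.53, 2.53], [-0.77, 2.02], [0.04, 2.7], [-1, 4.14], [0.28, 2.66], [-3.11, 3.11]. Speed limits (rad/s): [2.57, 2.57, 3.14, 3.14, 3.14, 3.14].

### API

Orientations are given as [roll, pitch, yaw] about the fixed x, y, z axes, in that order (R = Rz(yaw) Ry(pitch) Rx(roll)).
In Python, from cell import observe, read_camera, camera_params, hand_in gives the robot as it stands.
- The arm moves only by the tool apply_moves, never from a script. Its argument "increments" is a list of rows, each an object with "grip": the opening, from 0 (shut) to 1 (fully open); "linear": the shift along the world's x, y, z in mm, a list of three; "turn": the turn, a rotation vector about the world's x, y, z in units of 6 degrees (1.0 is 6 degrees), a list of three. A call has 1 to 10 rows; each row is the pose to reach, as a shift and turn from the pose commanded when the call began; what a row does not reach only later rows make up. A row lasts 1/10 s, in which the tool goes at most 50 mm and 8.59 degrees, less where a joint would pass 70% of its speed; a pose out of reach is approached as far as the arm can. A call with a gripper value outside its range is refused whole. The fingers move at their own pace and stop on an object; "grip_force" is the grip in N (left out, the last holds). Time passes only in rows, so rows that repeat a pose let the fingers close. It gives the time, the measured TCP pose, the force and the opening at its end, in the units of the state.
- observe(): the state, without advancing time (a new reading comes with each control period).
- read_camera(name): name is "side" or "top" or "wrist"; returns the picture (384x512x3 uint8, red, green, blue); there is no depth.
- camera_params(name): a dict with "camera_matrix" (3x3 intrinsics, pixels), "world_to_cam" (4x4, takes a point from world to camera coordinates); the wrist camera has in their place "hand_eye" (4x4, takes a point from camera to tool coordinates, whose origin is the TCP and whose axes are the tool frame's). Camera axes: x right, y up, looking along -z (the intrinsics and any distortion apply to the point x, -y, -z); pixel columns grow to the right and rows downward; lengths in m; the calibration is good to about 2 mm. The wrist camera is an equidistant fisheye: a pixel r from the principal point sees the ray r / f radians off the axis. A picture is of the moment at which its call begins: read the wrist's pose just before it. camera_params takes no time and is no camera call.
- hand_in(): hands the job in, once; it reports no verdict.
The state is a dict: "time": time; "qpos": joint angles; "qvel": joint speeds; "joint_efforts": joint torques, N m; "tool_pos": TCP position; "tool_rot": TCP orientation; "contact_force": force on the tool from outside, world axes, zero at the start; "torque": the same for the moment, N m; "opening": finger opening in m.
Only numpy, scipy, OpenCV 4.12 (cv2) and the standard library are available. Lean on these libraries where they do the work, as an engineer would, in place of code of your own. Each camera call takes 0.05 s, during which the arm holds its last target.

## Working session

There is one attempt and no reset: what is moved stays moved. The work goes in short steps, Python scripts to look and compute and a tool call to move; the robot and the scene stay as the last step left them, time stands still between calls to the robot, and variables do not carry over. Pictures are saved under pics/ and viewed, and the job is handed in when it is done.

Besides the shell and the picture viewer there is one more tool, called after "Request:" as name(argument=value, ...) on one line, values as JSON. apply_moves: Moves the arm, as the interface text tells. Its arguments: {"type":"object","properties":{"increments":{"type":"array","items":{"type":"object","properties":{"grip":{"type":"number"},"linear":{"type":"array","items":{"type":"number"}},"turn":{"type":"array","items":{"type":"number"}}}}},"grip_force":{"type":"number"}},"required":["increments"]}

```bash
mkdir -p pics; ls
cat > h.py <<'E'
import numpy as np, cv2
from cell import observe, read_camera, camera_params
def save(n,im): cv2.imwrite('pics/'+n+'.png',cv2.cvtColor(im,cv2.COLOR_RGB2BGR))
def ray(cam,u,v):
    p=camera_params(cam);K=np.array(p['camera_matrix']);T=np.array(p['world_to_cam'])
    d=np.linalg.inv(K)@[u,v,1];d=np.array([d[0],-d[1],-d[2]])
    R=T[:3,:3];return -R.T@T[:3,3],R.T@d
def onz(cam,u,v,z):
    o,d=ray(cam,u,v);return o+d*(z-o[2])/d[2]
def proj(cam,P):
    p=camera_params(cam);K=np.array(p['camera_matrix']);T=np.array(p['world_to_cam'])
    c=T[:3,:3]@np.array(P)+T[:3,3];q=K@[c[0],-c[1],-c[2]];return q[:2]/q[2]
E
python3 - <<'E'
from h import *
for c in('top','side'):
    save(c+'0',read_camera(c));p=camera_params(c);print(c,{k:np.round(v,3).tolist() if not isinstance(v,str) else v for k,v in p.items()})
print(observe())
E
```

```text
pics
top {'camera_matrix': [[461.943, 0.0, 254.695], [0.0, 461.943, 196.835], [0.0, 0.0, 1.0]], 'world_to_cam': [[0.02, -1.0, -0.014, 0.012], [0.982, 0.017, 0.19, -0.539], [-0.189, -0.018, 0.982, -1.337], [0.0, 0.0, 0.0, 1.0]]}
side {'camera_matrix': [[455.487, 0.0, 263.399], [0.0, 455.487, 184.877], [0.0, 0.0, 1.0]], 'world_to_cam': [[-0.963, -0.268, 0.021, 0.526], [0.199, -0.659, 0.725, -0.175], [-0.18, 0.702, 0.688, -1.092], [0.0, 0.0, 0.0, 1.0]]}
{'time': 0.1, 'qpos': array([ 1.00598489e+00,  3.42677271e-01,  1.52490820e+00,  1.18419624e-05,
        1.27541318e+00, -1.45991884e-01]), 'qvel': array([-7.06483728e-04, -9.34871342e-04, -3.86490289e-03,  4.27630629e-05,
       -1.79950072e-03, -3.39814532e-04]), 'joint_efforts': array([ 2.51364130e-03, -4.32007742e+01, -2.44693977e+01,  7.19201728e-02,
        5.25799650e-02, -1.05009080e-04]), 'tool_pos': array([0.21328548, 0.47932831, 0.22610653]), 'tool_rot': array([-3.14137691e+00,  1.38939120e-03,  1.15197347e+00]), 'contact_force': array([-0.54583262, -0.64896873,  0.62355886]), 'torque': array([-0.01747617, -0.07527953, -0.0026666 ]), 'opening': 0.09204442711197744}
```

View pics/top0.png

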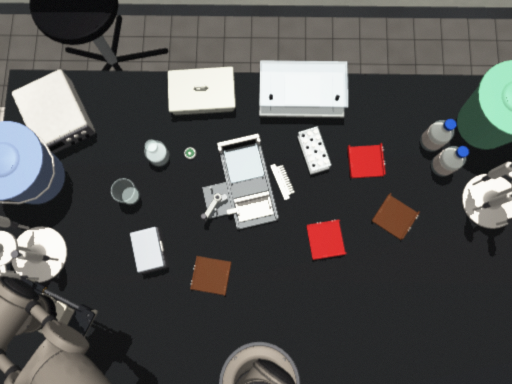

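View pics/side0.png

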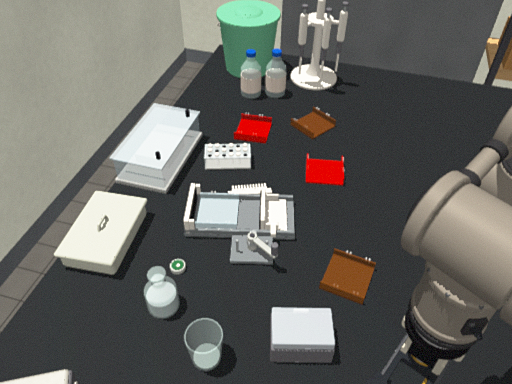

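The top view shows the caster at about (248,182), with the fixed wall at (239,142), the sliding wall at about (250,202), and the cam and lever at (213,203). There are four tray shapes besides the one on the bed: red at (367,161) and (326,239), brown at (396,216) and (211,276). The bluish one at (243,162) on the bed fits the description. I'll confirm that in an enlarged crop.

Run:
```python
from h import *
t=cv2.imread('pics/top0.png');s=cv2.imread('pics/side0.png')
cv2.imwrite('pics/topc.png',cv2.resize(t[130:235,190:295],None,fx=5.6,fy=5.6,interpolation=cv2.INTER_CUBIC))
cv2.imwrite('pics/sidec.png',cv2.resize(s[175:275,175:305],None,fx=6,fy=6,interpolation=cv2.INTER_CUBIC))
```

```text
(no output)
```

View pics/topc.png

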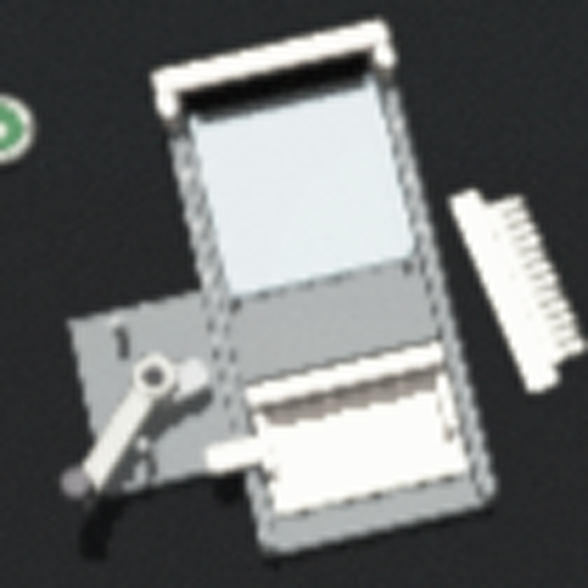

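View pics/sidec.png

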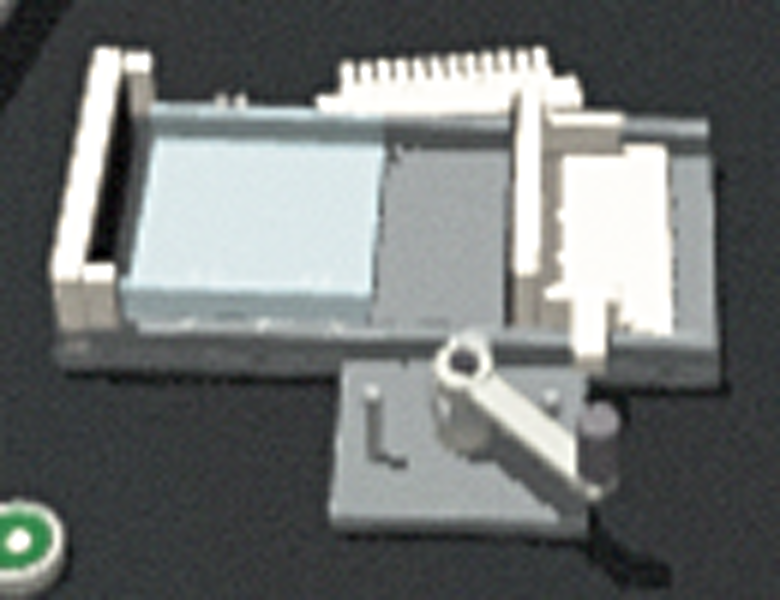

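The crops confirm it: the bluish tray is on the bed, the wall is drawn back, and the lever points back-left (high point). Next I'll triangulate the landmarks and fit the caster frame.

```bash
cat > fit.py <<'E'
from h import *
from scipy.optimize import least_squares
T=lambda x,y:(x/5.6+190-.4,y/5.6+130-.4)
S=lambda x,y:(x/6+175-.4,y/6+175-.4)
def tri(a,b):
    o1,d1=ray('top',*a);o2,d2=ray('side',*b)
    A=np.c_[d1,-d2];s=np.linalg.lstsq(A,o2-o1,rcond=None)[0]
    p,q=o1+s[0]*d1,o2+s[1]*d2;return (p+q)/2,np.linalg.norm(p-q)
L=[('hub',T(155,375),S(463,357)),('post',T(76,481),S(600,420)),('pinF',T(118,322),S(372,390)),('pinB',T(143,445),S(552,396)),
 ('fixL',T(155,75),S(55,270)),('fixR',T(383,22),S(95,50)),('nearR',T(492,492),S(708,120)),('nearL',T(268,550),S(718,355))]
for n,a,b in L: p,e=tri(a,b);print(n,np.round(p*1000,1),round(e*1000,1))
# caster fit: known points
c=np.cos;s=np.sin
r=np.deg2rad
th0=r(140)
K=[((-42+72*c(th0),100+72*s(th0),88),1),((-145,-65,30),6),((-145,65,30),7),((122,65,62),4),((122,-65,62),5)]
def res(p):
    o=[]
    for P,i in K:
        w=np.array([p[0]+c(p[2])*P[0]-s(p[2])*P[1],p[1]+s(p[2])*P[0]+c(p[2])*P[1],P[2]])/1000
        o+=list(proj('top',w)-L[i][1])
        o+=list(proj('side',w)-L[i][2])
    return np.array(o)
f=least_squares(res,[600,0,.2],loss='soft_l1');print(f.x);print(np.round(res(f.x).reshape(-1,4),1))
E
python3 fit.py
```

```text
hub [537.4 134.   58.6] 1.6
post [474.9 170.4  85.5] 0.7
pinF [567.3 155.6  53.4] 1.8
pinB [500.1 139.5  54.3] 1.8
fixL [703.6 139.7  61.8] 1.7
fixR [736.8  15.9  60.2] 2.7
nearR [480.8 -47.7  31.3] 0.3
nearL [448.4  73.   21.1] 0.3
[6.03585936e+02 4.97739225e+01 2.40912802e-01]
[[ 0.5 -0.   0.6 -1.2]
 [ 0.1  0.8  1.   0.5]
 [-1.9 -0.1  0.3 -0.7]
 [-0.8 -1.3 -1.2  0.5]
 [-0.  -0.9  0.2 -0.5]]
```

Caster origin is about (604, 50) mm, yaw 13.8°. The pins' line gives 13.4° and the post agrees within 2 mm. I'll straddle the post with the jaws part open, so that the trailing finger pushes it along its arc.

Request:
apply_moves(increments=[{"grip": 0.43,"linear": [30,-36,0],"turn": [0,0,0]},{"grip": 0.43,"linear": [60,-72,0],"turn": [0,0,0]},{"grip": 0.43,"linear": [90,-108,0],"turn": [0,0,0]},{"grip": 0.43,"linear": [120,-144,0],"turn": [0,0,0]},{"grip": 0.43,"linear": [150,-180,0],"turn": [0,0,-0.4]},{"grip": 0.43,"linear": [180,-216,-10],"turn": [0,0,-0.4]},{"grip": 0.43,"linear": [210,-250,-20],"turn": [0,0,-0.4]},{"grip": 0.43,"linear": [240,-284,-40],"turn": [0,0,-0.4]},{"grip": 0.43,"linear": [261,-310,-60],"turn": [0,0,-0.4]},{"grip": 0.43,"linear": [261,-310,-100],"turn": [0,0,-0.4]}])

```text
time: 1.1
tool_pos: [0.4788, 0.1668, 0.1275]
tool_rot: [3.136, -0.003, 1.106]
contact_force: [-0.0, 1.0, -1.2]
opening: 0.0396
```

Request:
apply_moves(increments=[{"grip": 0.43,"linear": [0,0,0],"turn": [0,0,0]},{"grip": 0.43,"linear": [0,0,0],"turn": [0,0,0]},{"grip": 0.43,"linear": [0,0,0],"turn": [0,0,0]}])

```text
time: 1.4
tool_pos: [0.4751, 0.1705, 0.1284]
tool_rot: [3.14, -0.002, 1.111]
contact_force: [0.2, 0.4, -0.0]
opening: 0.0397
```

Run:
```python
from h import *
o=observe();print({k:np.round(o[k],3) for k in('time','tool_pos','tool_rot','contact_force','opening')})
save('w1',cv2.resize(read_camera('wrist'),None,fx=1.5,fy=1.5))
t=read_camera('side')[155:285,175:335];save('s1',cv2.resize(t,None,fx=4.5,fy=4.5,interpolation=cv2.INTER_CUBIC))
```

```text
{'time': np.float64(1.4), 'tool_pos': array([0.475, 0.17 , 0.128]), 'tool_rot': array([ 3.140e+00, -2.000e-03,  1.111e+00]), 'contact_force': array([ 0.221,  0.423, -0.045]), 'opening': np.float64(0.04)}
```

View pics/w1.png

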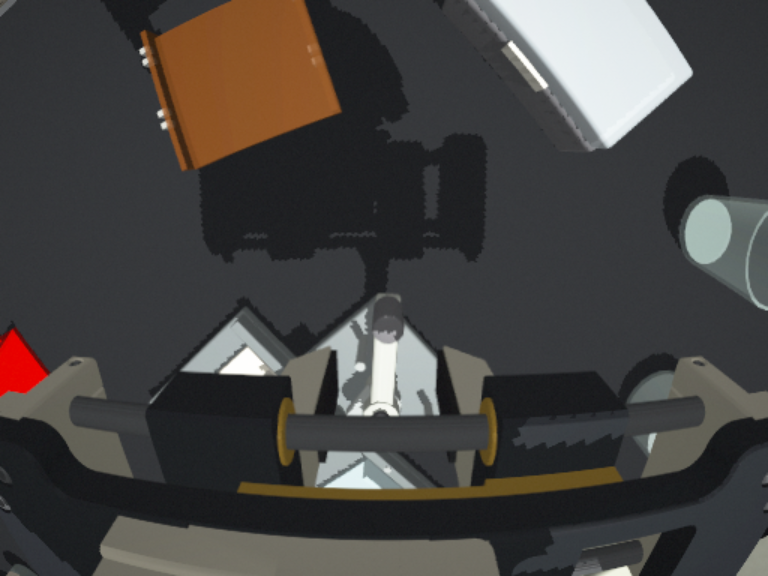

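View pics/s1.png

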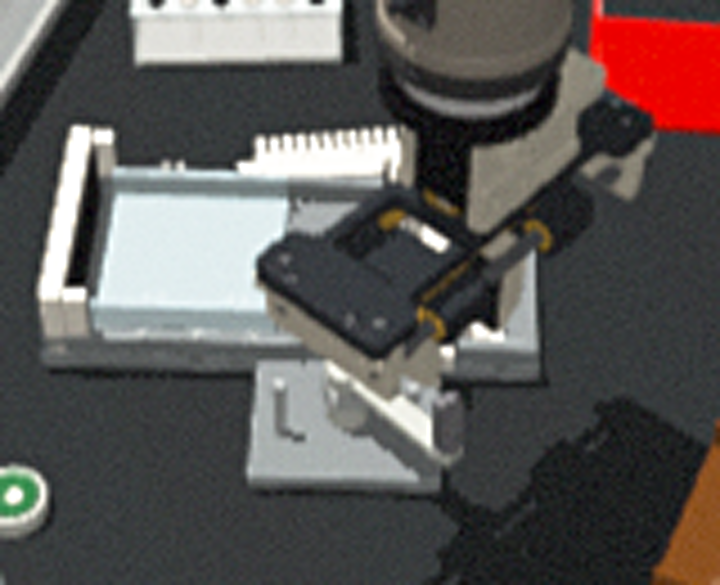

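The wrist view shows the post top at (387,302), between the fingertips at 330 and 445, so it is centred across the jaws. I'll check the radial fit by casting the ray.

```bash
cat >> h.py <<'E'
from scipy.spatial.transform import Rotation as Ro
def wonz(u,v,z,o=None):
    o=o or observe();p=camera_params('wrist');K=np.array(p['camera_matrix']);H=np.array(p['hand_eye'])
    x,y=(u-K[0,2])/K[0,0],(v-K[1,2])/K[1,1];r=np.hypot(x,y)
    d=np.array([np.sin(r)*x/r,-np.sin(r)*y/r,-np.cos(r)])
    R=Ro.from_euler('xyz',o['tool_rot']).as_matrix();c=R@H[:3,3]+o['tool_pos'];d=R@H[:3,:3]@d
    return c+d*(z-c[2])/d[2]
E
python3 - <<'E'
from h import *
print(wonz(387/1.5,301/1.5,.088), wonz(380/1.5,410/1.5,.059))
p=camera_params('wrist');print(p)
E
```

```text
[0.46100514 0.17824422 0.088     ] [0.53073633 0.1392014  0.059     ]
{'camera_matrix': array([[297.31863964,   0.        , 257.63596554],
       [  0.        , 297.31863964, 195.15470022],
       [  0.        ,   0.        ,   1.        ]]), 'hand_eye': array([[ 9.99999933e-01, -2.90305910e-04,  2.23185907e-04,
         3.72867598e-04],
       [-2.07103727e-04, -9.51030529e-01, -3.09096893e-01,
        -8.48704469e-02],
       [ 3.01989266e-04,  3.09096826e-01, -9.51030526e-01,
        -1.58270638e-01],
       [ 0.00000000e+00,  0.00000000e+00,  0.00000000e+00,
         1.00000000e+00]])}
```

Run:
```python
from h import *
t=cv2.imread('pics/w1.png')[270:440,300:480]
cv2.imwrite('pics/w1c.png',cv2.resize(t,None,fx=3.3,fy=3.3,interpolation=cv2.INTER_CUBIC))
print(wonz(387/1.5,325/1.5,.088))
```

```text
[0.47196664 0.17283128 0.088     ]
```

View pics/w1c.png

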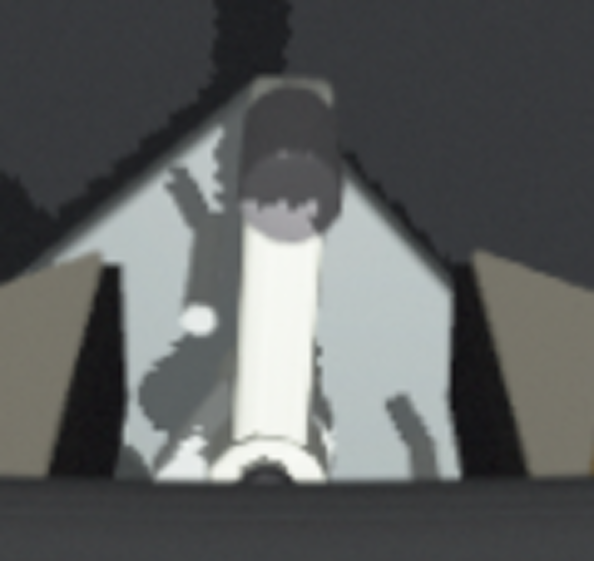

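Top centre at (388,330) in the 1.5x picture gives (474, 172) mm, which agrees with the side/top result. I'll lower the fingers around the post and compute the arc.

Request:
apply_moves(increments=[{"grip": 0.43,"linear": [0,0,-20],"turn": [0,0,0]},{"grip": 0.43,"linear": [0,1,-40],"turn": [0,0,0]},{"grip": 0.43,"linear": [0,1,-55],"turn": [0,0,0]},{"grip": 0.43,"linear": [0,1,-64],"turn": [0,0,0]},{"grip": 0.43,"linear": [0,1,-64],"turn": [0,0,0]}])

```text
time: 2.0
tool_pos: [0.4742, 0.171, 0.0626]
tool_rot: [-3.141, 0.0, 1.111]
contact_force: [-0.7, 0.6, 0.4]
opening: 0.0396
```

Run:
```python
import numpy as np
P=np.array([539,137.5]);f=lambda a:P+72*np.array([np.cos(np.deg2rad(a)),np.sin(np.deg2rad(a))])
s=f(153.8)
for base in range(3):
    b=f(153.8-54*base)
    for i in range(1,11):
        a=153.8-54*base-5.4*i; print(round(a,1),np.round(f(a)-b).astype(int),round(-.9*i,1))
    print()
```

```text
148.4 [3 6] -0.9
143.0 [ 7 12] -1.8
137.6 [11 17] -2.7
132.2 [16 22] -3.6
126.8 [21 26] -4.5
121.4 [27 30] -5.4
116.0 [33 33] -6.3
110.6 [39 36] -7.2
105.2 [46 38] -8.1
99.8 [52 39] -9.0

94.4 [7 1] -0.9
89.0 [14  1] -1.8
83.6 [20  1] -2.7
78.2 [27  0] -3.6
72.8 [34 -2] -4.5
67.4 [40 -4] -5.4
62.0 [46 -7] -6.3
56.6 [ 52 -11] -7.2
51.2 [ 57 -15] -8.1
45.8 [ 62 -19] -9.0

40.4 [ 5 -5] -0.9
35.0 [  9 -10] -1.8
29.6 [ 12 -16] -2.7
24.2 [ 15 -22] -3.6
18.8 [ 18 -28] -4.5
13.4 [ 20 -35] -5.4
8.0 [ 21 -42] -6.3
2.6 [ 22 -48] -7.2
-2.8 [ 22 -55] -8.1
-8.2 [ 21 -62] -9.0
```

Request:
apply_moves(increments=[{"grip": 0.43,"linear": [3,6,0],"turn": [0,0,-0.9]},{"grip": 0.43,"linear": [7,12,0],"turn": [0,0,-1.8]},{"grip": 0.43,"linear": [11,17,0],"turn": [0,0,-2.7]},{"grip": 0.43,"linear": [16,22,0],"turn": [0,0,-3.6]},{"grip": 0.43,"linear": [21,26,0],"turn": [0,0,-4.5]},{"grip": 0.43,"linear": [27,30,0],"turn": [0,0,-5.4]},{"grip": 0.43,"linear": [33,33,0],"turn": [0,0,-6.3]},{"grip": 0.43,"linear": [39,36,0],"turn": [0,0,-7.2]},{"grip": 0.43,"linear": [46,38,0],"turn": [0,0,-8.1]},{"grip": 0.43,"linear": [52,39,0],"turn": [0,0,-9.0]}])

```text
time: 3.0
tool_pos: [0.5268, 0.2098, 0.064]
tool_rot: [3.141, -0.001, 0.164]
contact_force: [-1.2, -1.9, 1.1]
opening: 0.0399
```

Request:
apply_moves(increments=[{"grip": 0.43,"linear": [7,1,0],"turn": [0,0,-0.9]},{"grip": 0.43,"linear": [14,1,0],"turn": [0,0,-1.8]},{"grip": 0.43,"linear": [20,1,0],"turn": [0,0,-2.7]},{"grip": 0.43,"linear": [27,0,0],"turn": [0,0,-3.6]},{"grip": 0.43,"linear": [34,-2,0],"turn": [0,0,-4.5]},{"grip": 0.43,"linear": [40,-4,0],"turn": [0,0,-5.4]},{"grip": 0.43,"linear": [46,-7,0],"turn": [0,0,-6.3]},{"grip": 0.43,"linear": [49,-9,0],"turn": [0,0,-6.8]},{"grip": 0.43,"linear": [52,-11,0],"turn": [0,0,-7.2]},{"grip": 0.43,"linear": [52,-11,0],"turn": [0,0,-7.2]}])

```text
time: 4.0
tool_pos: [0.5791, 0.199, 0.0639]
tool_rot: [-3.14, -0.001, -0.587]
contact_force: [0.1, -0.9, 0.1]
opening: 0.0397
```

Request:
apply_moves(increments=[{"grip": 0.43,"linear": [3,-2,0],"turn": [0,0,-0.5]},{"grip": 0.43,"linear": [5,-4,0],"turn": [0,0,-0.9]},{"grip": 0.43,"linear": [7,-6,0],"turn": [0,0,-1.3]},{"grip": 0.43,"linear": [9.5,-7.5,0],"turn": [0,0,-1.6]},{"grip": 0.43,"linear": [11,-9,0],"turn": [0,0,-1.8]},{"grip": 0.43,"linear": [11,-9,0],"turn": [0,0,-1.8]},{"grip": 0.43,"linear": [11,-9,0],"turn": [0,0,-1.8]}])

```text
time: 4.7
tool_pos: [0.5896, 0.1894, 0.0628]
tool_rot: [3.141, -0.001, -0.774]
contact_force: [1.0, 0.0, -1.0]
opening: 0.0395
```

Request:
apply_moves(increments=[{"grip": 0.43,"linear": [1.2,-1.2,0],"turn": [0,0,-0.2]},{"grip": 0.43,"linear": [1.2,-1.2,0],"turn": [0,0,-0.2]},{"grip": 0.43,"linear": [1.2,-1.2,0],"turn": [0,0,-0.2]}])

```text
time: 5.0
tool_pos: [0.5907, 0.1883, 0.0627]
tool_rot: [3.141, -0.0, -0.796]
contact_force: [-0.6, -0.0, 0.4]
opening: 0.0393
```

Request:
apply_moves(increments=[{"grip": 0.43,"linear": [1,-1,0],"turn": [0,0,-0.2]},{"grip": 0.43,"linear": [2,-2,0],"turn": [0,0,-0.4]},{"grip": 0.43,"linear": [2,-2,0],"turn": [0,0,-0.4]}])

```text
time: 5.3
tool_pos: [0.5906, 0.1874, 0.0625]
tool_rot: [3.139, 0.004, -0.839]
contact_force: [-8.0, 4.2, 3.6]
opening: 0.0397
```

Run:
```python
from h import *
save('w2',cv2.resize(read_camera('wrist'),None,fx=1.5,fy=1.5))
```

```text
(no output)
```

View pics/w2.png

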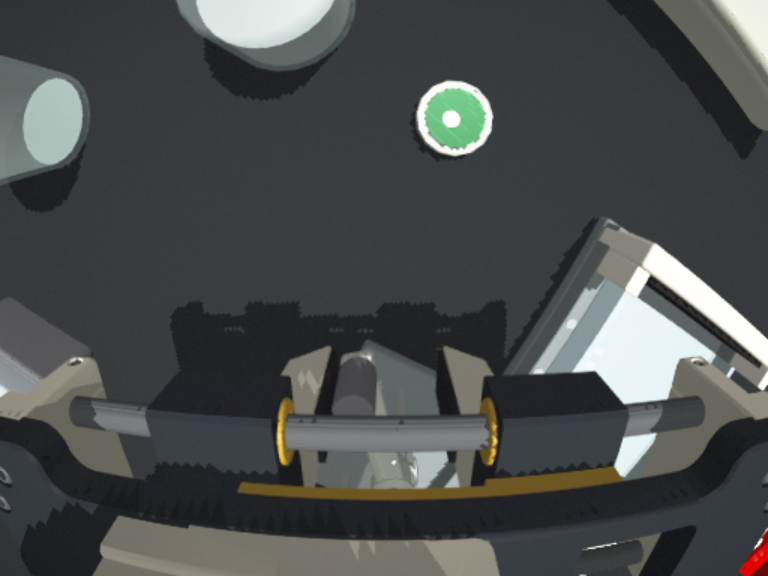

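The post rests on the trailing (left) finger and the force rose to 9 N, with the TCP stalled at the expected stop angle. I'll back off, raise, and look.

Request:
apply_moves(increments=[{"grip": 0.43,"linear": [-5,5,0],"turn": [0,0,0]},{"grip": 0.43,"linear": [-8,8,0],"turn": [0,0,0]},{"grip": 0.43,"linear": [-8,8,25],"turn": [0,0,0]},{"grip": 0.43,"linear": [-8,8,60],"turn": [0,0,0]},{"grip": 0.43,"linear": [-8,8,90],"turn": [0,0,0]},{"grip": 0,"linear": [-30,-25,90],"turn": [0,0,-1.2]},{"grip": 0,"linear": [-55,-65,90],"turn": [0,0,-2.4]},{"grip": 0,"linear": [-75,-105,90],"turn": [0,0,-3.6]},{"grip": 0,"linear": [-90,-145,90],"turn": [0,0,-4.7]},{"grip": 0,"linear": [-93,-162,90],"turn": [0,0,-4.7]}])

```text
time: 6.35
tool_pos: [0.4982, 0.0218, 0.153]
tool_rot: [3.141, -0.001, -1.335]
contact_force: [-0.3, 0.1, 0.2]
opening: 0.0044
```

Request:
apply_moves(increments=[{"grip": 0,"linear": [0,0,0],"turn": [0,0,0]},{"grip": 0,"linear": [0,0,0],"turn": [0,0,0]},{"grip": 0,"linear": [0,0,0],"turn": [0,0,0]}])

```text
time: 6.65
tool_pos: [0.5, 0.0253, 0.1528]
tool_rot: [-3.141, -0.0, -1.329]
contact_force: [-0.5, 0.2, 0.2]
opening: 0.0003
```

Run:
```python
from h import *
o=observe();print(o['tool_pos'],o['tool_rot'],o['opening'])
save('w3',cv2.resize(read_camera('wrist'),None,fx=1.5,fy=1.5))
t=read_camera('side')[155:285,175:335];save('s3',cv2.resize(t,None,fx=4.5,fy=4.5,interpolation=cv2.INTER_CUBIC))
```

```text
[0.50004811 0.02526834 0.15275372] [-3.14115874e+00 -8.30609081e-05 -1.32891542e+00] 0.00033856685094183425
```

View pics/w3.png

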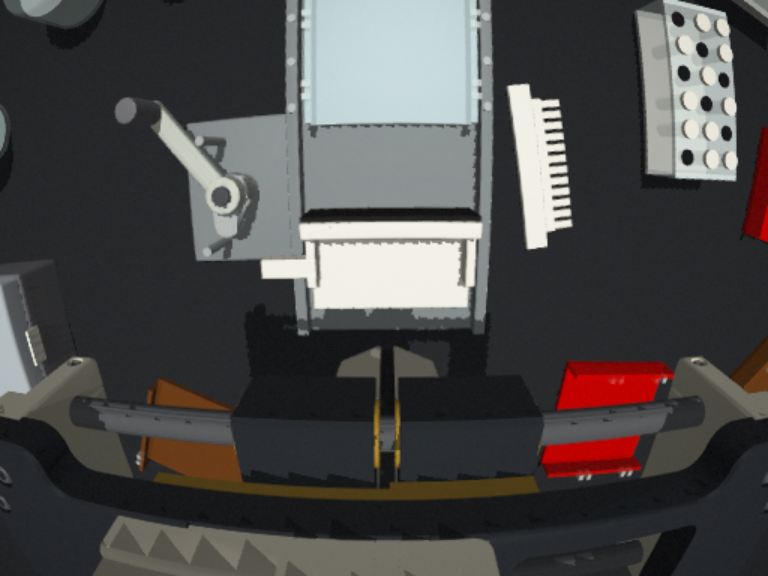

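View pics/s3.png

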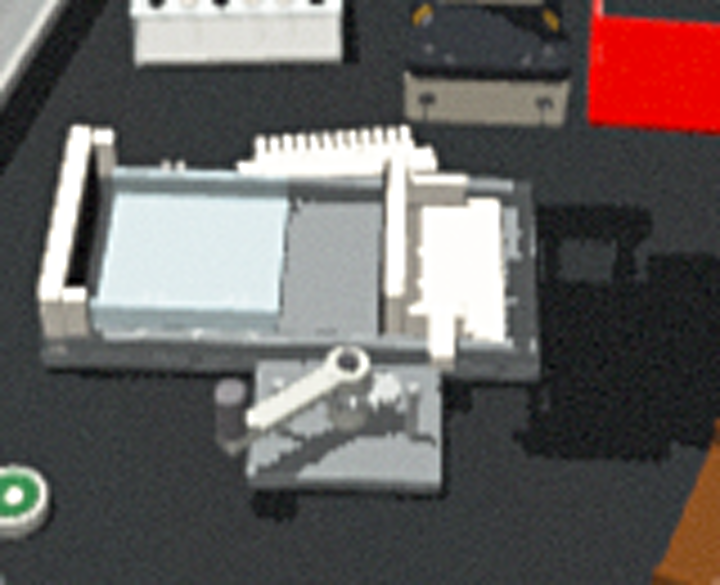

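The lever lies against the front pin at (205,145) and the post is at (128,110), forward-left. The nose points back and the ear at (283,268) looks free. I'll check the wall's back edge and the jaw line before lowering.

Run:
```python
from h import *
y=.2409;R=np.array([[np.cos(y),np.sin(y)],[-np.sin(y),np.cos(y)]])
loc=lambda p:np.round(R@(p[:2]*1000-[603.6,49.8]),1)
for n,u,v,z in[('wallback',390,240,.06),('backL',305,240,.06),('backR',478,238,.06),('foot rear',392,307,.024),('post',128,110,.088),('trayrear',390,124,.04)]: print(n,loc(wonz(u/1.5,v/1.5,z)))
print('tcp',loc(observe()['tool_pos']))
```

```text
wallback [-72.4  -0.3]
backL [-72.1  48.8]
backR [-70.7 -51.3]
foot rear [-126.    -2.2]
post [ 10.  143.4]
trayrear [-5.2 -0.3]
tcp [-106.5    1. ]
```

The finger's front face is about 25 mm behind the wall's upright and centred (y +1 mm), so it's clear of the cheeks. Lowering, then pushing along caster +x.

Request:
apply_moves(increments=[{"grip": 0,"linear": [0,0,-35],"turn": [0,0,0]},{"grip": 0,"linear": [0,0,-70],"turn": [0,0,0]},{"grip": 0,"linear": [0,0,-95],"turn": [0,0,0]},{"grip": 0,"linear": [0,0,-113],"turn": [0,0,0]},{"grip": 0,"linear": [0,0,-113],"turn": [0,0,0]}])

```text
time: 7.25
tool_pos: [0.4981, 0.0254, 0.0374]
tool_rot: [3.137, 0.002, -1.329]
contact_force: [-0.4, -0.0, 0.5]
opening: 0.0002
```

Request:
apply_moves(increments=[{"grip": 0,"linear": [4.9,1.2,0],"turn": [0,0,0]},{"grip": 0,"linear": [9.7,2.4,0],"turn": [0,0,0]},{"grip": 0,"linear": [14.6,3.6,0],"turn": [0,0,0]},{"grip": 0,"linear": [19.4,4.8,0],"turn": [0,0,0]},{"grip": 0,"linear": [24.3,6,0],"turn": [0,0,0]},{"grip": 0,"linear": [29.1,7.2,0],"turn": [0,0,0]},{"grip": 0,"linear": [34,8.4,0],"turn": [0,0,0]},{"grip": 0,"linear": [38.8,9.5,0],"turn": [0,0,0]},{"grip": 0,"linear": [43.7,10.7,0],"turn": [0,0,0]},{"grip": 0,"linear": [48.5,11.9,0],"turn": [0,0,0]}])

```text
time: 8.25
tool_pos: [0.5484, 0.0366, 0.0396]
tool_rot: [3.141, 0.0, -1.33]
contact_force: [-2.5, 1.2, 0.9]
opening: 0.0008
```

Request:
apply_moves(increments=[{"grip": 0,"linear": [3.9,1,0],"turn": [0,0,0]},{"grip": 0,"linear": [7.8,1.9,0],"turn": [0,0,0]},{"grip": 0,"linear": [11.7,2.9,0],"turn": [0,0,0]},{"grip": 0,"linear": [15.5,3.8,0],"turn": [0,0,0]},{"grip": 0,"linear": [19.4,4.8,0],"turn": [0,0,0]},{"grip": 0,"linear": [22.3,5.5,0],"turn": [0,0,0]},{"grip": 0,"linear": [25.2,6.2,0],"turn": [0,0,0]},{"grip": 0,"linear": [28.2,6.9,0],"turn": [0,0,0]},{"grip": 0,"linear": [30.1,7.4,0],"turn": [0,0,0]},{"grip": 0,"linear": [30.1,7.4,0],"turn": [0,0,0]}])

```text
time: 9.25
tool_pos: [0.5787, 0.0437, 0.0397]
tool_rot: [-3.141, -0.0, -1.33]
contact_force: [-1.4, 0.1, -0.6]
opening: 0.0002
```

Request:
apply_moves(increments=[{"grip": 0,"linear": [1.9,0.5,0],"turn": [0,0,0]},{"grip": 0,"linear": [2.9,0.7,0],"turn": [0,0,0]},{"grip": 0,"linear": [3.9,1,0],"turn": [0,0,0]},{"grip": 0,"linear": [4.9,1.2,0],"turn": [0,0,0]},{"grip": 0,"linear": [4.9,1.2,0],"turn": [0,0,0]}])

```text
time: 9.75
tool_pos: [0.5834, 0.0449, 0.0398]
tool_rot: [-3.141, -0.0, -1.33]
contact_force: [-2.1, -0.4, -0.1]
opening: 0.0001
```

Request:
apply_moves(increments=[{"grip": 0,"linear": [1,0.2,0],"turn": [0,0,0]},{"grip": 0,"linear": [1.9,0.5,0],"turn": [0,0,0]},{"grip": 0,"linear": [2.9,0.7,0],"turn": [0,0,0]},{"grip": 0,"linear": [2.9,0.7,0],"turn": [0,0,0]}])

```text
time: 10.15
tool_pos: [0.5861, 0.0456, 0.0398]
tool_rot: [3.141, -0.0, -1.33]
contact_force: [-2.5, -0.9, 0.6]
opening: 0.0003
```

Run:
```python
from h import *
save('w4',cv2.resize(read_camera('wrist'),None,fx=1.5,fy=1.5))
```

```text
(no output)
```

View pics/w4.png

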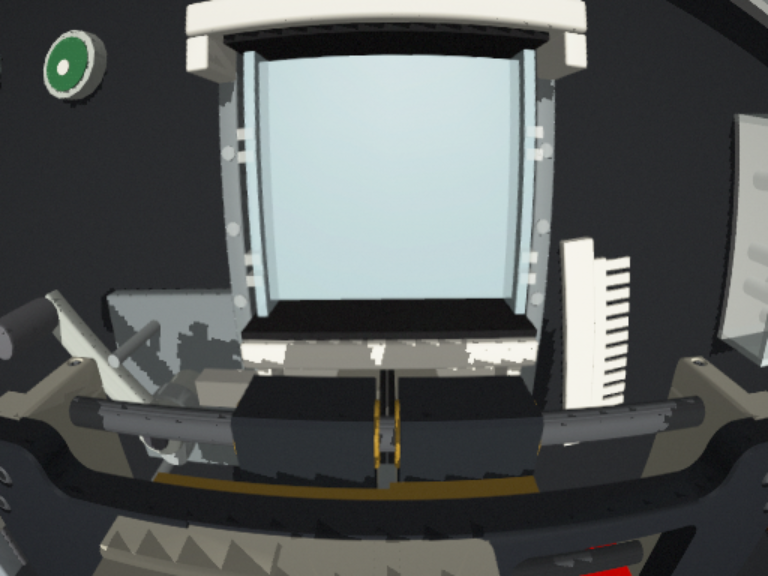

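The tray is between both walls and nearly home: its top end is near the fixed wall at row ~55 and its rear at row ~300 is against the black rubber face. Continuing in small steps with force checks.

Request:
apply_moves(increments=[{"grip": 0,"linear": [1,0.2,0],"turn": [0,0,0]},{"grip": 0,"linear": [1.9,0.5,0],"turn": [0,0,0]},{"grip": 0,"linear": [1.9,0.5,0],"turn": [0,0,0]}])

```text
time: 10.5
tool_pos: [0.5861, 0.0456, 0.0397]
tool_rot: [3.137, 0.0, -1.329]
contact_force: [-9.4, -3.2, 5.3]
opening: 0.0003
```

Request:
apply_moves(increments=[{"grip": 0,"linear": [1,0.2,0],"turn": [0,0,0]},{"grip": 0,"linear": [1.9,0.5,0],"turn": [0,0,0]},{"grip": 0,"linear": [1.9,0.5,0],"turn": [0,0,0]}])

```text
time: 10.8
tool_pos: [0.5861, 0.0457, 0.0398]
tool_rot: [3.133, 0.0, -1.329]
contact_force: [-16.0, -6.5, 10.8]
opening: 0.0003
```

The TCP stalled at the same spot while the force rose to 17 N, so wall, tray and fixed wall are tight. Withdrawing, then going to the post.

Request:
apply_moves(increments=[{"grip": 0,"linear": [-8,-2,0],"turn": [0,0,0]},{"grip": 0,"linear": [-18,-4.4,0],"turn": [0,0,0]},{"grip": 0,"linear": [-26,-6.4,0],"turn": [0,0,0]},{"grip": 0,"linear": [-26,-6.4,35],"turn": [0,0,0]},{"grip": 0,"linear": [-26,-6.4,75],"turn": [0,0,0]},{"grip": 0,"linear": [-26,-6.4,110],"turn": [0,0,0]},{"grip": 0.43,"linear": [-22,20,110],"turn": [0,0,1.3]},{"grip": 0.43,"linear": [-18,55,110],"turn": [0,0,2.6]},{"grip": 0.43,"linear": [-14,90,110],"turn": [0,0,3.9]},{"grip": 0.43,"linear": [-10,125,110],"turn": [0,0,5.2]}])

```text
time: 11.8
tool_pos: [0.5804, 0.173, 0.1502]
tool_rot: [-3.14, -0.001, -0.78]
contact_force: [-0.0, -0.2, -0.3]
opening: 0.0276
```

Request:
apply_moves(increments=[{"grip": 0.43,"linear": [0,22,0],"turn": [0,0,1.4]},{"grip": 0.43,"linear": [0,22,0],"turn": [0,0,1.4]},{"grip": 0.43,"linear": [0,22,0],"turn": [0,0,1.4]},{"grip": 0.43,"linear": [0,22,0],"turn": [0,0,1.4]}])

```text
time: 12.2
tool_pos: [0.58, 0.1927, 0.1498]
tool_rot: [-3.142, -0.0, -0.642]
contact_force: [-1.0, 0.6, 0.2]
opening: 0.0395
```

Run:
```python
from h import *
save('w5',cv2.resize(read_camera('wrist'),None,fx=1.5,fy=1.5))
t=read_camera('side')[155:285,175:335];save('s5',cv2.resize(t,None,fx=4.5,fy=4.5,interpolation=cv2.INTER_CUBIC))
t=read_camera('top')[130:235,190:295];save('t5',cv2.resize(t,None,fx=5.6,fy=5.6,interpolation=cv2.INTER_CUBIC))
```

```text
(no output)
```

View pics/w5.png

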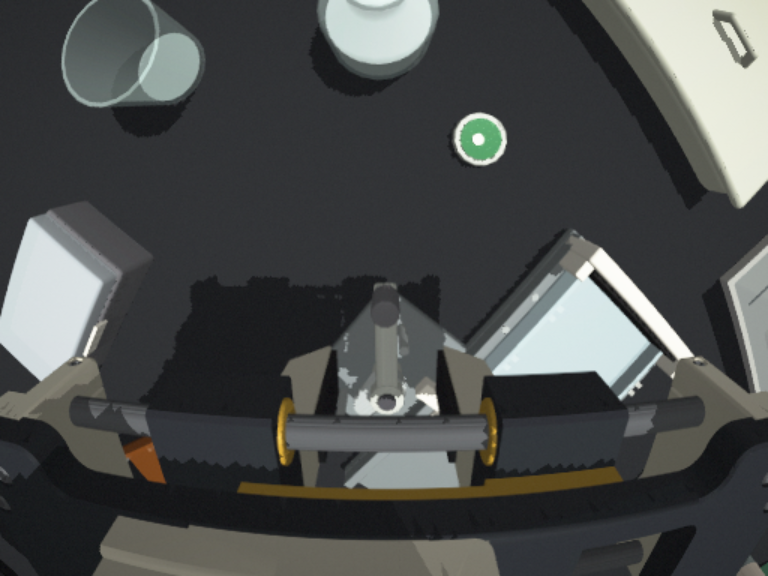

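View pics/s5.png

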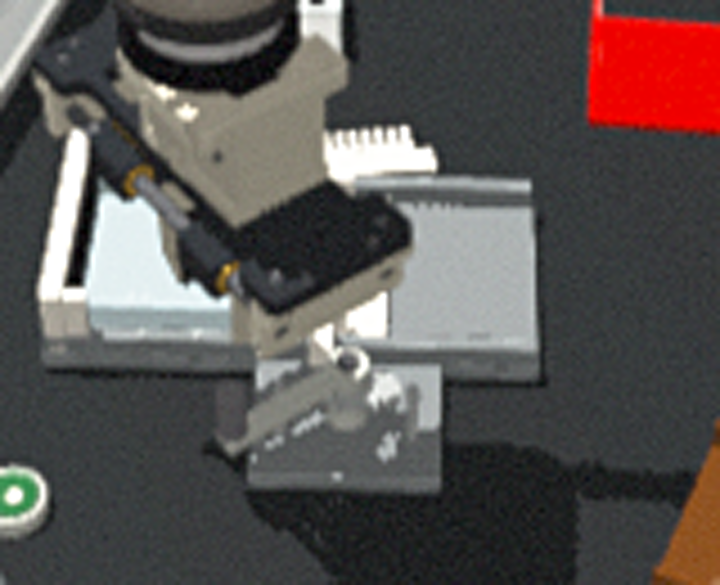

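The post top is centred between the jaws at (386,305) and the lever is aligned with the tool. Lowering and swinging back.

Run:
```python
import numpy as np
f=lambda a:72*np.array([np.cos(np.deg2rad(a)),np.sin(np.deg2rad(a))])
for b in (53.8,107.8):
    for i in range(1,11): print(round(b+5.4*i,1),np.round(f(b+5.4*i)-f(b),1),round(.9*i,1))
```

```text
59.2 [-5.7  3.7] 0.9
64.6 [-11.6   6.9] 1.8
70.0 [-17.9   9.6] 2.7
75.4 [-24.4  11.6] 3.6
80.8 [-31.  13.] 4.5
86.2 [-37.8  13.7] 5.4
91.6 [-44.5  13.9] 6.3
97.0 [-51.3  13.4] 7.2
102.4 [-58.   12.2] 8.1
107.8 [-64.5  10.5] 9.0
113.2 [-6.4 -2.4] 0.9
118.6 [-12.5  -5.3] 1.8
124.0 [-18.3  -8.9] 2.7
129.4 [-23.7 -12.9] 3.6
134.8 [-28.7 -17.5] 4.5
140.2 [-33.3 -22.5] 5.4
145.6 [-37.4 -27.9] 6.3
151.0 [-41.  -33.6] 7.2
156.4 [-44.  -39.7] 8.1
161.8 [-46.4 -46.1] 9.0
```

Request:
apply_moves(increments=[{"grip": 0.43,"linear": [0,0,-30],"turn": [0,0,0]},{"grip": 0.43,"linear": [0,0,-55],"turn": [0,0,0]},{"grip": 0.43,"linear": [0,0,-75],"turn": [0,0,0]},{"grip": 0.43,"linear": [0,0,-86],"turn": [0,0,0]},{"grip": 0.43,"linear": [0,0,-86],"turn": [0,0,0]}])

```text
time: 12.85
tool_pos: [0.5791, 0.193, 0.0623]
tool_rot: [3.139, 0.002, -0.64]
contact_force: [-0.1, 0.1, -0.2]
opening: 0.0395
```

Request:
apply_moves(increments=[{"grip": 0.43,"linear": [-6,4,0],"turn": [0,0,0.9]},{"grip": 0.43,"linear": [-12,7,0],"turn": [0,0,1.8]},{"grip": 0.43,"linear": [-18,9.5,0],"turn": [0,0,2.7]},{"grip": 0.43,"linear": [-24.5,11.5,0],"turn": [0,0,3.6]},{"grip": 0.43,"linear": [-31,13,0],"turn": [0,0,4.5]},{"grip": 0.43,"linear": [-38,13.5,0],"turn": [0,0,5.4]},{"grip": 0.43,"linear": [-44.5,14,0],"turn": [0,0,6.3]},{"grip": 0.43,"linear": [-51,13.5,0],"turn": [0,0,7.2]},{"grip": 0.43,"linear": [-58,12,0],"turn": [0,0,8.1]},{"grip": 0.43,"linear": [-64.5,10.5,0],"turn": [0,0,9.0]}])

```text
time: 13.85
tool_pos: [0.5169, 0.2045, 0.0654]
tool_rot: [3.142, -0.005, 0.307]
contact_force: [1.7, 0.5, -1.3]
opening: 0.0393
```

Request:
apply_moves(increments=[{"grip": 0.43,"linear": [-6.5,-2.5,0],"turn": [0,0,0.9]},{"grip": 0.43,"linear": [-12.5,-5.5,0],"turn": [0,0,1.8]},{"grip": 0.43,"linear": [-18.5,-9,0],"turn": [0,0,2.7]},{"grip": 0.43,"linear": [-23.5,-13,0],"turn": [0,0,3.6]},{"grip": 0.43,"linear": [-28.5,-17.5,0],"turn": [0,0,4.5]},{"grip": 0.43,"linear": [-33.5,-22.5,0],"turn": [0,0,5.4]},{"grip": 0.43,"linear": [-37.5,-28,0],"turn": [0,0,6.3]},{"grip": 0.43,"linear": [-37.5,-28,0],"turn": [0,0,6.3]}])

```text
time: 14.65
tool_pos: [0.4786, 0.176, 0.0652]
tool_rot: [3.14, -0.002, 0.964]
contact_force: [0.2, -0.2, -0.3]
opening: 0.0395
```

Request:
apply_moves(increments=[{"grip": 0.43,"linear": [-2,-3,0],"turn": [0,0,0.5]},{"grip": 0.43,"linear": [-3.5,-5.5,0],"turn": [0,0,0.9]},{"grip": 0.43,"linear": [-5,-9,0],"turn": [0,0,1.3]},{"grip": 0.43,"linear": [-6.5,-12,0],"turn": [0,0,1.8]},{"grip": 0.43,"linear": [-7.5,-14,0],"turn": [0,0,2.1]},{"grip": 0.43,"linear": [-7.5,-14,0],"turn": [0,0,2.1]}])

```text
time: 15.25
tool_pos: [0.4715, 0.1623, 0.0647]
tool_rot: [3.14, -0.001, 1.181]
contact_force: [-0.3, -0.0, 0.8]
opening: 0.0397
```

Request:
apply_moves(increments=[{"grip": 0.43,"linear": [-1,-2,0],"turn": [0,0,0.3]},{"grip": 0.43,"linear": [-1.5,-4,0],"turn": [0,0,0.6]},{"grip": 0.43,"linear": [-1.5,-4,0],"turn": [0,0,0.6]}])

```text
time: 15.55
tool_pos: [0.4697, 0.1583, 0.0644]
tool_rot: [3.14, -0.001, 1.244]
contact_force: [0.5, 0.3, 0.7]
opening: 0.0394
```

Request:
apply_moves(increments=[{"grip": 0.43,"linear": [-0.5,-1,0],"turn": [0,0,0.1]},{"grip": 0.43,"linear": [-0.7,-2,0],"turn": [0,0,0.2]},{"grip": 0.43,"linear": [-0.7,-2,0],"turn": [0,0,0.2]}])

```text
time: 15.85
tool_pos: [0.4683, 0.1561, 0.0638]
tool_rot: [3.141, -0.0, 1.267]
contact_force: [0.5, 2.6, 0.8]
opening: 0.0396
```

Request:
apply_moves(increments=[{"grip": 0.43,"linear": [-0.5,-1,0],"turn": [0,0,0]},{"grip": 0.43,"linear": [-0.7,-2,0],"turn": [0,0,0]},{"grip": 0.43,"linear": [-0.7,-2,0],"turn": [0,0,0]}])

```text
time: 16.15
tool_pos: [0.4679, 0.1553, 0.0639]
tool_rot: [3.141, -0.002, 1.266]
contact_force: [1.8, 8.0, 0.1]
opening: 0.0396
```

Run:
```python
from h import *
save('w6',cv2.resize(read_camera('wrist'),None,fx=1.5,fy=1.5))
```

```text
(no output)
```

View pics/w6.png

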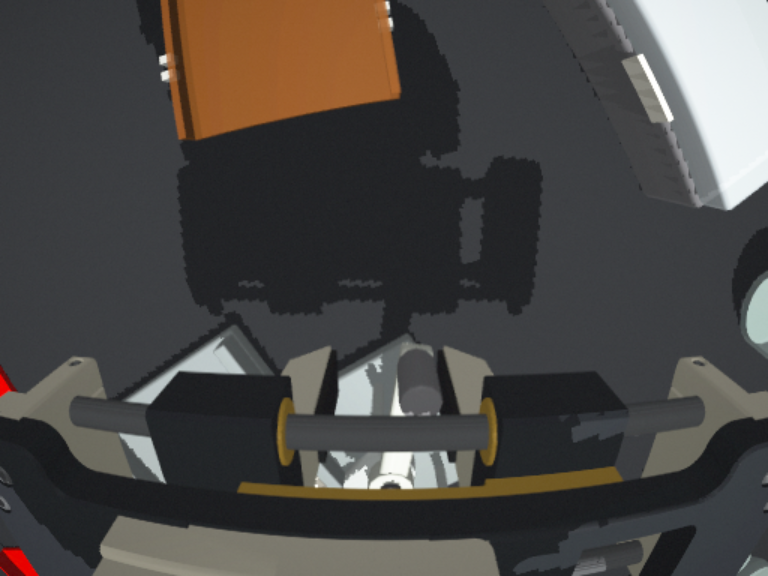

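Request:
apply_moves(increments=[{"grip": 0.43,"linear": [-0.5,-1,0],"turn": [0,0,0]},{"grip": 0.43,"linear": [-0.7,-2,0],"turn": [0,0,0]},{"grip": 0.43,"linear": [-0.7,-2,0],"turn": [0,0,0]}])

```text
time: 16.5
tool_pos: [0.4679, 0.155, 0.0639]
tool_rot: [3.14, -0.006, 1.266]
contact_force: [3.4, 17.5, -3.7]
opening: 0.0393
```

The post is firmly on its stop: 18 N with no further movement. I'll back off to centre, lift, and retreat towards the start.

Request:
apply_moves(increments=[{"grip": 0.43,"linear": [2,8,0],"turn": [0,0,0]},{"grip": 0.43,"linear": [5,16,0],"turn": [0,0,0]},{"grip": 0.43,"linear": [5,16,30],"turn": [0,0,0]},{"grip": 0.43,"linear": [5,16,65],"turn": [0,0,0]},{"grip": 0.43,"linear": [5,16,105],"turn": [0,0,0]},{"grip": 0.43,"linear": [5,16,145],"turn": [0,0,0]},{"grip": 0.43,"linear": [-25,52,160],"turn": [0,0,0]},{"grip": 0.43,"linear": [-55,88,160],"turn": [0,0,0]},{"grip": 0.43,"linear": [-85,124,160],"turn": [0,0,0]},{"grip": 0.43,"linear": [-115,160,160],"turn": [0,0,0]}])

```text
time: 17.5
tool_pos: [0.3504, 0.313, 0.2238]
tool_rot: [3.141, 0.001, 1.266]
contact_force: [-0.5, 0.7, -0.1]
opening: 0.0396
```

Request:
apply_moves(increments=[{"grip": 0.43,"linear": [-30,36,0],"turn": [0,0,0]},{"grip": 0.43,"linear": [-60,72,0],"turn": [0,0,0]},{"grip": 0.43,"linear": [-90,108,0],"turn": [0,0,0]},{"grip": 0.43,"linear": [-120,144,0],"turn": [0,0,0]},{"grip": 0.43,"linear": [-140,160,0],"turn": [0,0,0]},{"grip": 0.43,"linear": [-140,160,0],"turn": [0,0,0]},{"grip": 0.43,"linear": [-140,160,0],"turn": [0,0,0]}])

```text
time: 18.2
tool_pos: [0.2115, 0.4719, 0.2234]
tool_rot: [3.141, 0.001, 1.269]
contact_force: [0.6, 0.3, 0.4]
opening: 0.0395
```

Run:
```python
from h import *
T=read_camera('top');S=read_camera('side');save('tf',T);save('sf',S)
save('s7',cv2.resize(S[175:275,175:305],None,fx=6,fy=6,interpolation=cv2.INTER_CUBIC))
save('t7',cv2.resize(T[130:235,190:295],None,fx=5.6,fy=5.6,interpolation=cv2.INTER_CUBIC))
a=cv2.imread('pics/top0.png').astype(int);b=cv2.imread('pics/tf.png').astype(int)
d=(abs(a-b).max(2)>60).astype(np.uint8);n,_,st,_=cv2.connectedComponentsWithStats(d)
print([s.tolist() for s in st[1:] if s[4]>12])
```

```text
[[223, 141, 34, 11, 113], [223, 175, 45, 24, 496], [227, 198, 46, 23, 534], [208, 206, 7, 12, 18], [201, 210, 7, 7, 15], [0, 276, 9, 13, 47], [51, 297, 20, 24, 128], [27, 302, 5, 6, 13], [30, 305, 12, 17, 58], [43, 312, 10, 11, 42], [69, 316, 5, 9, 14], [16, 324, 34, 60, 255], [0, 365, 5, 8, 17], [7, 365, 9, 9, 37], [4, 376, 6, 8, 28]]
```

View pics/t7.png

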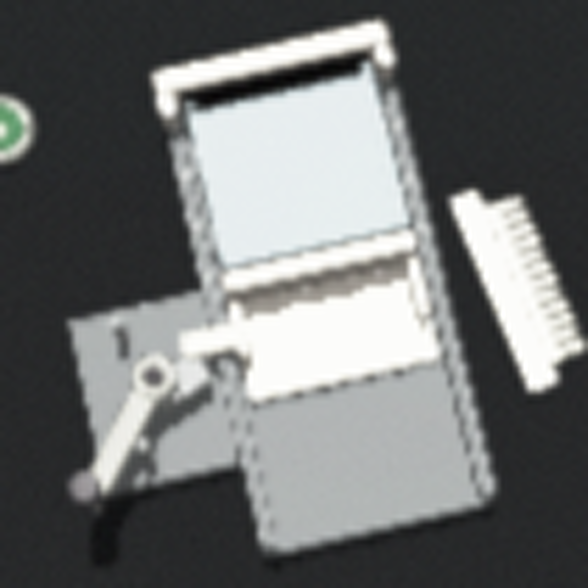

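View pics/s7.png

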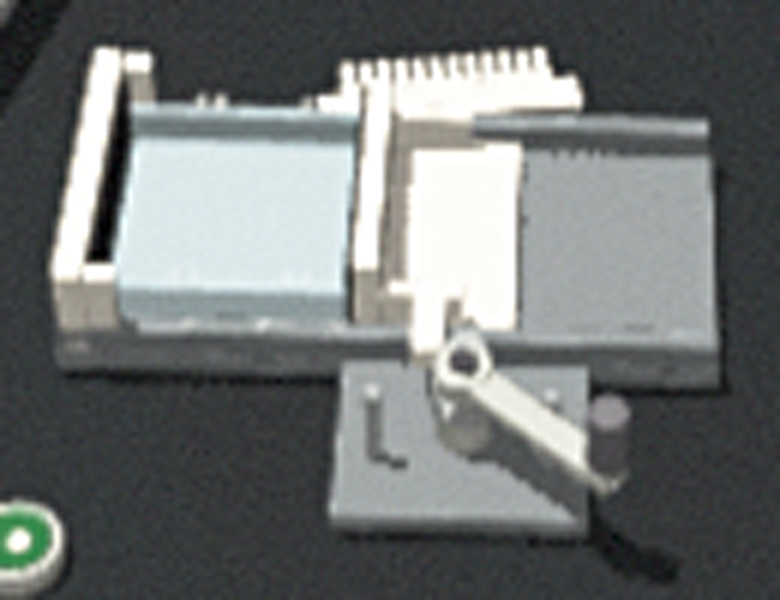

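Run:
```python
from h import *
T=lambda x,y:(x/5.6+190-.4,y/5.6+130-.4)
y=.2409;ux=np.array([np.cos(y),np.sin(y)])
im=cv2.cvtColor(cv2.imread('pics/tf.png'),cv2.COLOR_BGR2GRAY)
# sample profile along caster x at y=0 at z~0.06
for yy in(-25,0,25):
    pr=[]
    for x in range(-20,136,2):
        w=np.array([603.6,49.8])+x*ux+yy*np.array([-ux[1],ux[0]])
        u,v=proj('top',[w[0]/1e3,w[1]/1e3,.061]);pr.append(int(cv2.getRectSubPix(im,(1,1),(float(u),float(v)))[0,0]))
    print(yy,list(zip(range(-20,136,2),pr)))
```

```text
-25 [(-20, 154), (-18, 138), (-16, 121), (-14, 113), (-12, 119), (-10, 167), (-8, 212), (-6, 242), (-4, 250), (-2, 250), (0, 242), (2, 220), (4, 189), (6, 216), (8, 233), (10, 236), (12, 236), (14, 236), (16, 236), (18, 236), (20, 236), (22, 236), (24, 236), (26, 237), (28, 237), (30, 237), (32, 237), (34, 237), (36, 237), (38, 237), (40, 237), (42, 237), (44, 237), (46, 236), (48, 236), (50, 236), (52, 236), (54, 236), (56, 236), (58, 235), (60, 235), (62, 235), (64, 235), (66, 235), (68, 235), (70, 236), (72, 236), (74, 236), (76, 235), (78, 235), (80, 236), (82, 236), (84, 236), (86, 235), (88, 232), (90, 218), (92, 180), (94, 116), (96, 64), (98, 24), (100, 16), (102, 25), (104, 47), (106, 110), (108, 174), (110, 226), (112, 246), (114, 251), (116, 249), (118, 235), (120, 196), (122, 127), (124, 61), (126, 46), (128, 40), (130, 41), (132, 41), (134, 41)]
0 [(-20, 146), (-18, 134), (-16, 119), (-14, 114), (-12, 124), (-10, 166), (-8, 209), (-6, 245), (-4, 250), (-2, 248), (0, 241), (2, 207), (4, 191), (6, 219), (8, 232), (10, 236), (12, 236), (14, 236), (16, 236), (18, 236), (20, 
[... 807 characters left out ...]
, (10, 235), (12, 235), (14, 235), (16, 235), (18, 236), (20, 236), (22, 235), (24, 236), (26, 236), (28, 236), (30, 235), (32, 235), (34, 236), (36, 236), (38, 236), (40, 235), (42, 235), (44, 236), (46, 236), (48, 235), (50, 235), (52, 235), (54, 236), (56, 235), (58, 235), (60, 235), (62, 235), (64, 235), (66, 235), (68, 235), (70, 236), (72, 235), (74, 235), (76, 235), (78, 235), (80, 236), (82, 235), (84, 235), (86, 236), (88, 229), (90, 211), (92, 162), (94, 98), (96, 34), (98, 19), (100, 15), (102, 23), (104, 56), (106, 104), (108, 179), (110, 228), (112, 248), (114, 251), (116, 249), (118, 239), (120, 186), (122, 101), (124, 64), (126, 42), (128, 40), (130, 40), (132, 41), (134, 41)]
```

The top profile gives the fixed wall at 106.8–121.4 mm (expected 107–122), but the sliding wall's back at about −9.3, where −6 is expected. I'll cross-check with the side view before trusting it.

```bash
python3 - <<'E'
from h import *
y=.2409;ux=np.array([np.cos(y),np.sin(y)])
for f,cam in(('sf','side'),('side0','side'),('top0','top')):
  im=cv2.cvtColor(cv2.imread(f'pics/{f}.png'),cv2.COLOR_BGR2GRAY)
  for yy in(-20,0,20):
   for lo,hi,z in((-96,16,.06),(86,130,.062)):
    pr=[]
    for x in range(lo,hi,2):
        w=np.array([603.6,49.8])+x*ux+yy*np.array([-ux[1],ux[0]])
        u,v=proj(cam,[w[0]/1e3,w[1]/1e3,z]);pr.append(f"{x}:{int(cv2.getRectSubPix(im,(1,1),(float(u),float(v)))[0,0])}")
    if f=='sf' and lo==-96: pr=pr[30:]
    print(f,yy,' '.join(pr))
# per-pixel mm scale & lever angle fit
T=lambda x,y:(x/5.6+190-.4,y/5.6+130-.4)
a=onz('top',*T(155,375),.0595);R=np.array([[ux[0],ux[1]],[-ux[1],ux[0]]])
for q in((76,481),(84,487)):
    p=onz('top',*T(*q),.088);print(R@((p-a)[:2]*1e3),R@(p[:2]*1e3-[603.6,49.8]),np.rad2deg(np.arctan2(*(R@(p-a)[:2])[::-1])))
E
python3 - <<'E'
import cv2
s=cv2.imread('pics/sf.png')[185:245,185:275]
cv2.imwrite('pics/s8.png',cv2.resize(s,None,fx=8.5,fy=8.5,interpolation=cv2.INTER_NEAREST))
E
```

```text
sf -20 -36:147 -34:148 -32:150 -30:151 -28:149 -26:152 -24:150 -22:150 -20:151 -18:152 -16:151 -14:154 -12:153 -10:142 -8:128 -6:205 -4:243 -2:255 0:255 2:248 4:172 6:114 8:102 10:115 12:120 14:118
sf -20 86:117 88:116 90:117 92:118 94:119 96:122 98:125 100:107 102:47 104:14 106:28 108:85 110:171 112:255 114:255 116:255 118:255 120:232 122:158 124:75 126:51 128:52
sf 0 -36:253 -34:253 -32:252 -30:253 -28:253 -26:253 -24:253 -22:255 -20:255 -18:215 -16:170 -14:145 -12:150 -10:135 -8:135 -6:189 -4:255 -2:255 0:255 2:247 4:182 6:149 8:226 10:231 12:231 14:230
sf 0 86:228 88:229 90:230 92:231 94:235 96:241 98:169 100:78 102:21 104:9 106:31 108:92 110:181 112:255 114:255 116:255 118:255 120:228 122:163 124:71 126:52 128:52
sf 20 -36:252 -34:253 -32:253 -30:252 -28:253 -26:252 -24:253 -22:254 -20:251 -18:233 -16:169 -14:153 -12:148 -10:132 -8:130 -6:222 -4:250 -2:255 0:255 2:226 4:157 6:157 8:212 10:231 12:231 14:229
sf 20 86:228 88:230 90:230 92:231 94:234 96:236 98:150 100:66 102:19 104:14 106:26 108:99 110:201 112:255 114:255 116:255 118:255 120:238 122:159 124:78 126:52 128:52
side0 -2
[... 3046 characters left out ...]
169 -84:156 -82:145 -80:134 -78:116 -76:119 -74:153 -72:202 -70:240 -68:249 -66:246 -64:231 -62:177 -60:156 -58:161 -56:174 -54:180 -52:181 -50:181 -48:180 -46:180 -44:180 -42:180 -40:181 -38:181 -36:180 -34:179 -32:180 -30:180 -28:180 -26:180 -24:179 -22:179 -20:178 -18:171 -16:168 -14:168 -12:201 -10:226 -8:234 -6:236 -4:237 -2:236 0:236 2:236 4:236 6:236 8:236 10:236 12:235 14:236
top0 20 86:118 88:74 90:52 92:32 94:20 96:14 98:12 100:17 102:34 104:64 106:135 108:203 110:237 112:251 114:251 116:245 118:221 120:157 122:99 124:50 126:45 128:42
[-51.80043769  50.01016707] [-97.00593489 147.67592414] 136.0074037020808
[-55.80637279  46.57749515] [-101.01187     144.24325222] 140.1507190779042
```

View pics/s8.png

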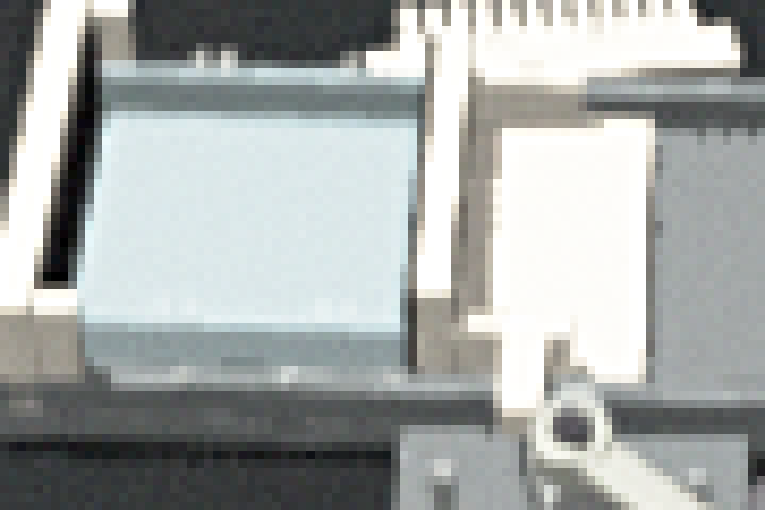

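The side view puts the wall's back at about −6.7 mm, within calibration error of −6. It shows the tray flush with both rubber faces. The lever measures 140.2° (stop 0), and the comb and level are unchanged. Handing in.

```bash
python3 -c "
from cell import hand_in,observe
print(observe()['time']);print(hand_in())"
```

```text
18.3
the job is handed in; nothing more can be done
None
```

The gel caster is closed and locked on its tray. I handed it in at 18.3 s, with the hand well away from everything.

**What I did:**
1. I swung the lever with one fingertip to its far stop, where the force rose to 9 N.
2. I pushed the sliding wall forward with the closed fingertips until it and the tray stalled against the fixed wall. The force reached about 17 N with no further movement.
3. I swung the lever back to its first stop (18 N, no further movement), then withdrew the hand.

**Last checks:**
- **Lever and cam:** the lever measures 140.2° (first stop is 140°), and the cam nose stands close behind the ear.
- **Tray:** in the side view it lies flush between both walls.
- **Other things on the bench:** comparing the top pictures from before and after showed changes only at the caster's moving parts and the arm.
- **Disagreement on the wall's position:** the expected back face is at −6 mm. The side camera gives about −6.7 mm. The top camera gives about −9.3 mm, and the fingertip position at the stall suggests about −8.5 mm. I put this down to calibration error of about 2 mm, because the stall was hard and the lever returned fully.

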